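# Set the photometer to its third filter and take the reading

### The job

The photometer's white filter lever was left on some filter. With a fingertip, push the lever all the way back to its shutter stop (black mark), then push it forward counting the clicks and stop on the third one (green mark) without running past it; then press the orange reading key fully down, let it come back up, and leave everything clear. Only push, gently: pinch nothing, lift nothing, leave the light-shield cap on the sample well, and do not disturb the glassware and cuvettes.

Things in the scene. Friction and masses are not known exactly. Their poses are not given: they have to be found in the camera images.
- photometer: White bench photometer, fixed: 320 mm along y, 230 mm along x, flat deck 90 mm above the bench. Origin: centre of its underside; x points from the operator's sloped grey fascia (robot side) to its back, z up. The lever's slot (black surround) is along y at x = -30 mm. 10 mm colour marks lie flat on the deck at x = +2 mm beside the six lever positions, y = -55 to +25 mm: black, violet, blue, green, yellow, red.
- lever_paddle (a point): Centre of the lever's white paddle: 12 mm thick along the slot (photometer y), 26 mm wide across it, 32 mm tall; lower edge 8 mm, top 40 mm, this point 24 mm above the deck. It slides only along photometer y, from y = -55 mm (shutter) to +25 mm. Nothing but the reading key stands on the deck within 60 mm of the slot's line.
- filter_lever (a joint): Lever travel along photometer +y, m. Sprung detents 16 mm apart: 0 shutter (black mark; stop 2 mm behind it), 0.016, 0.032, 0.048 third (green), 0.064, 0.080. Leaving a detent takes 4 to 8 N all the way up to half way (8 mm); then the force vanishes and the lever snaps by itself into the next detent, away from the finger. Starts in the first, second or third filter's detent.
- third_mark (a point): Centre of the green colour mark on the deck; the lever's paddle is level with it (same photometer y) when it stands in the third filter's detent.
- read_key_top (a point): Centre of the top of the round orange reading key, 26 mm in diameter, 10 mm above the deck when up, on the line of the slot at photometer y = +115 mm. Pressed straight down.
- read_key (a joint): How far the reading key is pressed, in metres: 0 up, 0.005 fully down. A spring lifts it; pressing takes 1.5 N at first and 4 N when fully down.
- light_cap: Loose black light-shield cap, 42 mm in diameter and 36 mm tall, standing over the sample well on the deck (photometer x = +62 mm, y = -30 mm). Origin: centre of its underside. Stays where it is.
- vol_flask: Loose glass volumetric flask, 84 mm across, 232 mm tall with its stopper, standing on the bench to the left (+y side) of the photometer. Origin: centre of its underside. Not to be disturbed.
- beaker: Loose empty glass beaker, 70 mm across, 92 mm tall, on the bench to the left (+y side) of the photometer, nearer the robot than the flask. Origin: centre of its underside. Not to be disturbed.
- cuvette_rack: Loose blue cuvette rack 45 x 120 mm, 26 mm tall, with four clear cuvettes that reach 62 mm above the bench, on the bench to the right (-y side) of the photometer. Origin: centre of its underside. Not to be disturbed.

How it is judged:
By the outcome, as a careful person would: the job done as asked, in the order asked, and still so for the second after the job is handed in, with the robot touching nothing.
It also fails if it takes over 72 s, if anything falls off the work surface, if the arm or the gripper's body presses on something with over 40 N, if the wrist force passes 120 N, or if a joint passes its speed limit or range.

### The arm

A 7-joint arm with a two-finger parallel gripper is mounted at the origin on the work surface. World frame = base frame: x ahead of the robot, y to its left, z up, the work surface at z = 0. Lengths are in m, angles in rad, forces in N, time in s.
With the tool pointing down it reaches from about 0.425 to 0.925 m from the base axis. Payload 6.8 kg.
Tool frame: the origin (TCP) lies on the centre line of the jaws, within the pads' length; the fingertips stand 14 mm ahead of it and the grasp point (between the pads) lies 5 mm behind it (r.nose_length is the distance from the TCP to the fingertips, in m); z points along the fingers, y is the direction in which the jaws open and shut (so a half turn about z gives the same grasp; the last joint's range is limited). The gripper opens to 85 mm and grips with 20 to 120 N. Pads are 22 mm wide; open, the fingers measure 114 mm over their backs; the gripper's body (76 mm by 85 mm) begins 54 mm behind the grasp point. The pads swing forward as they close: fully open they stand 13 mm farther back than shut.
Start: joints at [-1.388, 0.477, 0.022, 1.555, -0.011, 1.109, -0.083], TCP at [0.194, 0.647, 0.245] pointing down, gripper open.
Joint ranges: [-2.96, 2.96], [-0.34, 2.1], [-1.41, 1.46], [0.24, 2.44], [-1.37, 4.51], [0.17, 1.92], [-2.96, 2.96]. Speed limits (rad/s): [2.39, 2.39, 3.14, 3.14, 3.14, 3.14, 3.14].

### API

Orientations are given as a rotation vector (axis times angle).
In Python, from bench import r, imaging, look_for, outline_of gives the robot as it stands. The module is installed in compiled form; this text tells all that it offers.
- The arm moves only by the tool carry_out, never from a script. Its arguments are lists of equal length, an entry for each row: "offset": the shift along the tool's x, y, z as a fraction of full scale, a list of three; "turn": the turn, a rotation vector about the tool's x, y, z as a fraction of full scale, a list of three. A call has 1 to 8 rows; each row is the pose to reach, as a shift and turn from the pose commanded when the call began, along the tool's axes at that moment; what a row does not reach only later rows make up. Full scale, the value 1, is 0.5 m for a shift and 1.5 rad for a turn. A row lasts 1/10 s, in which the tool goes at most 50 mm and 8.59 degrees, less where a joint would pass 70% of its speed; a pose out of reach is approached as far as the arm can. A call with a number of a shift or a turn outside -1 to 1 is refused whole. A call with a gripper value outside its range is refused whole. "hand" is the closure, from 0 (fully open) to 1 (shut), set as the call begins (left out, the last holds). The fingers move at their own pace and stop on an object; "force" is the grip in N (left out, the last holds). Time passes only in rows, so rows that repeat a pose let the fingers close. It gives the time, the measured TCP pose, the force and the opening at its end, in the units of the state.
- r.get_obs(): the state, without advancing time (a new reading comes with each control period).
- imaging.grab_frame(name): name is "side" or "top"; returns a dict with "pixels" (400x640x3 uint8, red, green, blue), "fx", "fy", "cx", "cy" (pixels), "R" (3x3) and "t" (3): a world point X has camera coordinates R X + t. Camera axes: x right, y down, z forward; pixel columns grow to the right and rows downward; lengths in m; the calibration is good to about 2 mm. A picture is of the moment at which its call begins. There is no depth.
- r.hand_in(): hands the job in, once; it reports no verdict.
Trained networks look in the newest picture that a camera, given by its name, has taken for a name from the list of things; names that differ only in an ending like _2 or _b are one class to them, and where a whole thing is asked for, a point or a joint stands for the part that bears it (a point fixed in the world has none). Each returns a list of dicts, best first, with "score" (0 to 1); they miss things now and then, are a little off and sometimes report something else, mostly with a low value. They report only what shows in the picture. A call takes as long as a camera call.
- look_for(query, camera): "xyz" ([x, y, z] in m, in the coordinates of the camera as it stood for that picture, good to about 4 mm: the middle of the surface that is visible of it).
- outline_of(query, camera): "region" (400x640 bool, what is visible of it).
The state is a dict: "clock": time; "joints": joint angles; "qvel": joint speeds; "tau": joint torques, N m; "tcp_pos": TCP position; "orientation": TCP orientation; "contact_force": force on the tool from outside, world axes, zero at the start; "moment": the same for the moment, N m; "grip_width": finger opening in m.
Only numpy, scipy, OpenCV 4.12 (cv2) and the standard library are available. Lean on these libraries where they do the work, as an engineer would, in place of code of your own. Each camera call takes 0.05 s, during which the arm holds its last target. There are 200 camera calls.

## Working session

There is one attempt and no reset: what is moved stays moved. The work goes in short steps, Python scripts to look and compute and a tool call to move; the robot and the scene stay as the last step left them, time stands still between calls to the robot, and variables do not carry over. Pictures are saved under pics/ and viewed, about 8 in all and at most 12, crops included, and the job is handed in when it is done.

Besides the shell and the picture viewer there is one more tool, called after "Call:" as name(argument=value, ...) on one line, values as JSON. carry_out: Moves the arm, as the interface text tells. Shift numbers are shares of 0.5 m and turn numbers shares of 1.5 rad, none past 1 either way. Its arguments: {"type":"object","properties":{"offset":{"type":"array","items":{"type":"array","items":{"type":"number","minimum":-1,"maximum":1}}},"turn":{"type":"array","items":{"type":"array","items":{"type":"number","minimum":-1,"maximum":1}}},"hand":{"type":"number"},"force":{"type":"number"}},"required":["offset","turn"]}

```bash
mkdir -p pics; python3 - <<'E'
from bench import r, imaging, look_for, outline_of
import cv2,numpy as np
o=r.get_obs(); print(o['clock'],o['tcp_pos'],o['orientation'],o['grip_width'],r.nose_length)
for c in ['side','top']:
    f=imaging.grab_frame(c); cv2.imwrite(f'pics/{c}0.png',f['pixels'][:,:,::-1])
    R=np.array(f['R']);t=np.array(f['t']); print(c,f['fx'],f['cx'],f['cy'],'cam at',-R.T@t, R.tolist())
    for q in ['photometer','lever_paddle','third_mark','read_key_top','light_cap','vol_flask','beaker','cuvette_rack']:
        d=look_for(q,c)
        for e in d[:2]: print(q,round(e['score'],2),np.round(R.T@(np.array(e['xyz'])-t),4))
E
```

```text
0.0 [0.19338709 0.64608811 0.24432111] [-4.55178350e-01 -3.10828514e+00  2.94856223e-03] 0.08534123207036534 0.014
side 416.34438434711893 317.05876650016455 196.50235403354034 cam at [ 0.48063877 -0.54653277  0.69912162] [[0.9968640220453668, -0.07787284583580564, -0.01406916603664418], [-0.06440104018807928, -0.6950349486440052, -0.7160858371634774], [0.04598507990889234, 0.7147462766918464, -0.6978704266415899]]
lever_paddle 0.64 [ 0.5486 -0.0629  0.1146]
third_mark 0.79 [ 0.5815 -0.1087  0.0881]
read_key_top 0.46 [0.5802 0.0776 0.0994]
light_cap 0.97 [ 0.6401 -0.0942  0.1214]
vol_flask 0.98 [0.6376 0.1993 0.0764]
vol_flask 0.17 [ 0.5537 -0.0609  0.1137]
beaker 0.82 [0.5353 0.2222 0.0672]
cuvette_rack 0.64 [ 0.5532 -0.2781  0.0246]
top 385.6387014953369 315.0805526580173 199.4973913488586 cam at [0.40744586 0.06431973 1.09305655] [[-0.019267420726545276, -0.9994095595173769, 0.028448178216344062], [-0.9922069408989778, 0.015609742355153527, -0.12361926377186737], [0.1231022052216738, -0.03060830424718602, -0.9919218612273211]]
photometer 0.68 [ 0.5792 -0.033   0.0939]
photometer 0.65 [ 0.5527 -0.0619  0.129 ]
lever_paddle 0.65 [ 0.5542 -0.0617  0.126 ]
third_mark 0.98 [ 0.5779 -0.0413  0.0913]
light_cap 0.5 [ 0.6375 -0.0821  0.1249]
vol_flask 0.58 [0.6311 0.2042 0.0774]
beaker 0.76 [0.5397 0.242  0.0313]
beaker 0.56 [ 0.5522 -0.058   0.1303]
cuvette_rack 0.8 [ 0.5465 -0.2899  0.0272]
```

```bash
python3 - <<'E'
import cv2,numpy as np
a=cv2.imread('pics/side0.png');b=cv2.imread('pics/top0.png')
cv2.imwrite('pics/a.png',cv2.resize(a[60:360,150:550],(800,600),interpolation=cv2.INTER_CUBIC))
cv2.imwrite('pics/b.png',cv2.resize(b[20:320,180:580],(800,600),interpolation=cv2.INTER_CUBIC))
E
```

```text
(no output)
```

View pics/a.png

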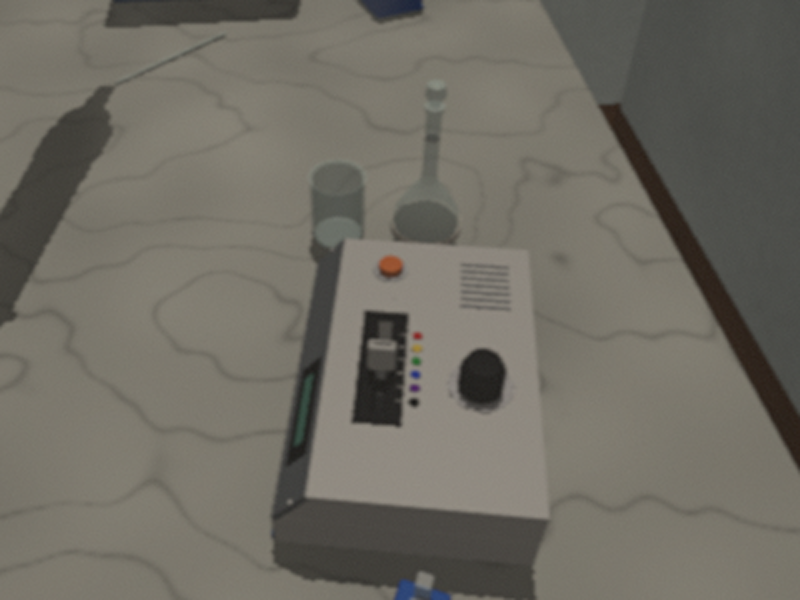

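View pics/b.png

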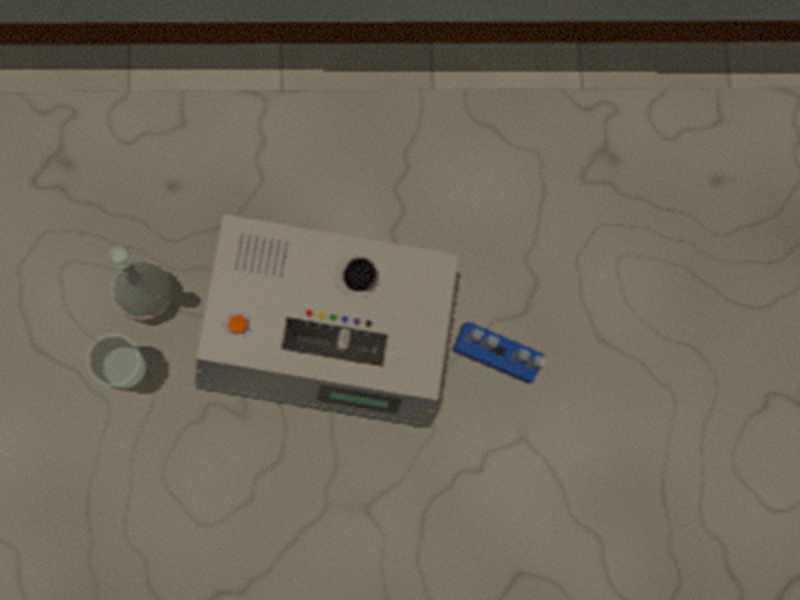

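The side crop shows the lever, marks, key (391,266) and cap (482,377). The top crop shows the key at (238,324), marks from red (309,313) to black (369,323), and the paddle at about (344,338), near blue. Next I fit the photometer's pose.

```bash
cat > h.py <<'E'
from bench import r, imaging, look_for, outline_of
import cv2,numpy as np
from scipy.optimize import least_squares
def proj(f,P):
    c=np.asarray(P)@np.array(f['R']).T+np.array(f['t']); return np.c_[f['fx']*c[:,0]/c[:,2]+f['cx'],f['fy']*c[:,1]/c[:,2]+f['cy']]
def ray(f,uv,z):
    R=np.array(f['R']);C=-R.T@np.array(f['t']); d=R.T@np.array([(uv[0]-f['cx'])/f['fx'],(uv[1]-f['cy'])/f['fy'],1]); return C+d*(z-C[2])/d[2]
def toW(p,L):
    L=np.asarray(L,float);c,s=np.cos(p[2]),np.sin(p[2]); return np.c_[p[0]+c*L[:,0]-s*L[:,1],p[1]+s*L[:,0]+c*L[:,1],L[:,2]]
E
python3 - <<'E'
from h import *
L=[[.002,-.055+.016*i,.09] for i in range(6)]+[[-.03,.115,.1]]
guess={'top':(np.array([[369,323],[357,321.5],[345,320],[333,317.5],[321,315.5],[309,313],[238,324]])/2+[180,20]),
'side':(np.array([[413,402],[415,388],[416,375],[417,361],[417,349],[418,336],[391,264]])/2+[150,60])}
F={c:imaging.grab_frame(c) for c in guess}
uv={}
for c in guess:
    im=F[c]['pixels'].astype(float); out=[]
    for i,g in enumerate(guess[c]):
        h=3 if i<6 else 10
        x0,y0=np.round(g).astype(int); p=im[y0-h:y0+h+1,x0-h:x0+h+1]
        w=(p.max(2)-p.min(2)) if i else p.mean(2).max()-p.mean(2)
        w=np.clip(w-0.35*w.max(),0,None)
        yy,xx=np.mgrid[y0-h:y0+h+1,x0-h:x0+h+1]; out.append([(w*xx).sum()/w.sum(),(w*yy).sum()/w.sum()])
    uv[c]=np.array(out); print(c,np.round(uv[c]-guess[c],1).tolist())
for cs in (['top'],['side'],['top','side']):
    s=least_squares(lambda p:np.concatenate([(proj(F[c],toW(p,L))-uv[c]).ravel() for c in cs]),[.58,-.03,-.15],loss='soft_l1')
    print(cs,s.x.round(4),s.fun.round(1).tolist())
p=s.x; np.save('pose.npy',p)
print(toW(p,[[-.03,-.055,.1],[-.03,-.007,.1],[-.03,.025,.1],[-.03,.115,.1],[.062,-.03,.126]]).round(4))
for c in F:  # lever candidates: top edge centre
    print(c,[proj(F[c],toW(p,[[-.03,-.055+.016*k,.13]])).round(1).tolist() for k in (1,2,3)])
E
```

```text
top [[-1.0, 0.5], [-0.3, -0.1], [-0.6, -0.8], [-0.5, -0.7], [-0.4, -0.7], [-0.4, -0.5], [-0.6, -0.4]]
side [[0.0, -0.3], [-0.6, -0.4], [-0.7, -0.7], [-0.8, -0.4], [-0.4, -0.9], [-0.7, -0.6], [-0.5, -0.2]]
['top'] [ 0.5865 -0.0422 -0.1925] [0.3, -0.5, -0.3, -0.2, 0.1, 0.2, 0.0, 0.2, -0.1, 0.2, 0.0, 0.2, -0.0, -0.3]
['side'] [ 0.5873 -0.0405 -0.1883] [0.1, -0.1, 0.0, 0.0, -0.0, 0.0, -0.0, 0.2, -0.1, 0.2, 0.0, 0.2, -0.0, -0.8]
['top', 'side'] [ 0.587  -0.0413 -0.1893] [0.0, -0.7, -0.7, -0.4, -0.3, 0.0, -0.3, 0.1, -0.4, 0.1, -0.3, 0.1, -0.4, -0.3, -0.1, 0.3, -0.1, 0.4, -0.1, 0.4, -0.1, 0.5, -0.2, 0.5, -0.1, 0.5, -0.1, -0.5]
[[ 0.5472 -0.0897  0.1   ]
 [ 0.5562 -0.0426  0.1   ]
 [ 0.5622 -0.0111  0.1   ]
 [ 0.5791  0.0772  0.1   ]
 [ 0.6422 -0.0825  0.126 ]]
top [[[357.7, 189.7]], [[351.5, 188.7]], [[345.3, 187.6]]]
side [[[339.9, 238.6]], [[340.6, 231.8]], [[341.2, 225.2]]]
```

```bash
cat >> h.py <<'E'
from scipy.spatial.transform import Rotation as Ro
P=np.load('pose.npy')
def tool_target():  # tool z down, tool x along photometer +y
    x=np.array([-np.sin(P[2]),np.cos(P[2]),0]); z=np.array([0,0,-1.]); return np.c_[x,np.cross(z,x),z]
def plan(local=None,world=None):
    o=r.get_obs(); Rt=Ro.from_rotvec(o['orientation']).as_matrix(); w=toW(P,[local])[0] if local is not None else np.array(world)
    off=Rt.T@(w-o['tcp_pos'])/.5; tu=Ro.from_matrix(Rt.T@tool_target()).as_rotvec()/1.5
    print('target',w.round(4),'offset',off.round(4),'turn',tu.round(4))
E
python3 -c "
from h import *
plan(world=[.42,.32,.29]); plan([-.03,.01,.25])"
```

```text
target [0.42 0.32 0.29] offset [-0.6212 -0.4961 -0.0894] turn [ 0.     -0.      0.9795]
target [ 0.5594 -0.0259  0.25  ] offset [-1.0867 -1.0788 -0.0094] turn [ 0.     -0.      0.9795]
```

Call:
carry_out(offset=[[-0.62,-0.5,-0.09],[-0.62,-0.5,-0.09],[-0.62,-0.5,-0.09],[-0.62,-0.5,-0.09],[-0.62,-0.5,-0.09],[-0.62,-0.5,-0.09],[-0.62,-0.5,-0.09],[-0.62,-0.5,-0.09]], turn=[[0,0,0.98],[0,0,0.98],[0,0,0.98],[0,0,0.98],[0,0,0.98],[0,0,0.98],[0,0,0.98],[0,0,0.98]], hand=1, force=20)

```text
clock: 1.8
tcp_pos: [0.4193, 0.3172, 0.2908]
orientation: [-2.138, -2.302, -0.002]
contact_force: [1.0, 0.9, -0.5]
grip_width: -0.0001
```

```bash
python3 -c "
from h import *
print(r.get_obs()['joints'])
plan([-.03,.01,.25])"
```

```text
[-1.09899267  0.18727478  0.38553567  1.87723759 -0.07954098  1.09091231
 -0.60892538]
target [ 0.5594 -0.0259  0.25  ] offset [-0.705   0.2288  0.0811] turn [ 0.0002 -0.0007  0.1755]
```

Call:
carry_out(offset=[[-0.705,0.229,0.05],[-0.705,0.229,0.05],[-0.705,0.229,0.05],[-0.705,0.229,0.05],[-0.705,0.229,0.08],[-0.705,0.229,0.08],[-0.705,0.229,0.08],[-0.705,0.229,0.08]], turn=[[0,0,0.176],[0,0,0.176],[0,0,0.176],[0,0,0.176],[0,0,0.176],[0,0,0.176],[0,0,0.176],[0,0,0.176]])

```text
clock: 2.6
tcp_pos: [0.5613, -0.0285, 0.2501]
orientation: [2.42, 2.0, -0.001]
contact_force: [-0.1, 0.4, -0.1]
grip_width: -0.0001
```

Call:
carry_out(offset=[[0,0,0],[0,0,0],[0,0,0]], turn=[[0,0,0],[0,0,0],[0,0,0]])

```text
clock: 2.9
tcp_pos: [0.5605, -0.0217, 0.2502]
orientation: [-2.413, -2.01, -0.001]
contact_force: [0.0, 0.7, 0.8]
grip_width: -0.0004
```

```bash
python3 -c "
from h import *
o=r.get_obs();print(o['joints'].round(2) if hasattr(o['joints'],'round') else o['joints'],o['contact_force'])
plan([-.03,.01,.25])
plan([-.03,.01,.124])
for c in ['side','top']:
    f=imaging.grab_frame(c);im=f['pixels'][:,:,::-1]
    for z,col in ((o['tcp_pos'][2]-.014,(0,0,255)),(o['tcp_pos'][2]-.027,(0,255,0))):
        u=proj(f,[[*o['tcp_pos'][:2],z]])[0]; print(c,u)
    u=u.astype(int); cv2.imwrite(f'pics/{c}1.png',im)
    cv2.imwrite(f'pics/{c}1c.png',cv2.resize(im[max(u[1]-75,0):u[1]+75,u[0]-50:u[0]+50],(400,600),interpolation=cv2.INTER_CUBIC)); print(u)
cv2.imwrite('pics/c1.png',np.hstack([cv2.imread('pics/side1c.png'),cv2.imread('pics/top1c.png')]))
"
```

```text
[-0.56  0.32  0.62  1.86 -0.22  1.03 -0.04] [0.04279246 0.73954521 0.76752783]
target [ 0.5594 -0.0259  0.25  ] offset [-0.0086 -0.0008  0.0005] turn [-0.0002 -0.0005  0.0049]
target [ 0.5594 -0.0259  0.124 ] offset [-0.0088 -0.0007  0.2525] turn [-0.0002 -0.0005  0.0049]
side [343.92711728 173.69048302]
side [343.69134821 179.43353141]
[343 179]
top [341.0348271  178.55413178]
top [340.49506413 179.56038334]
[340 179]
```

View pics/c1.png

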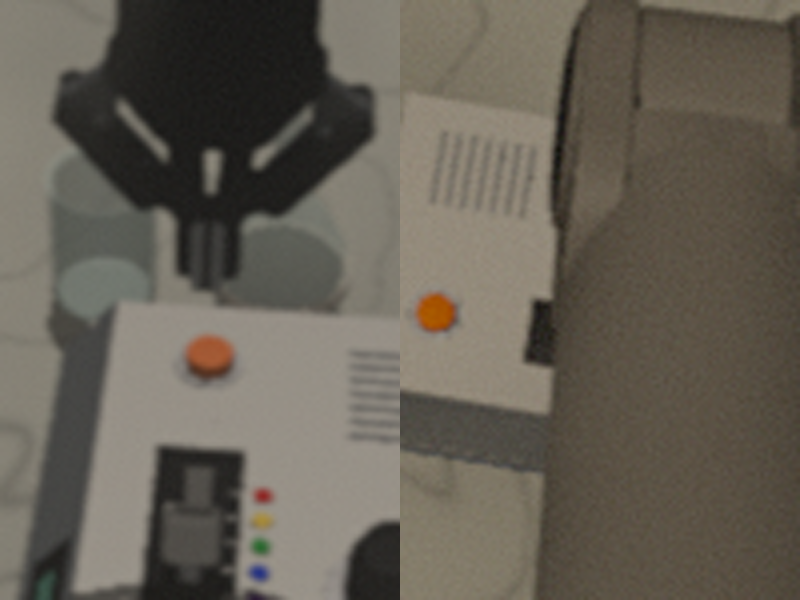

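The side crop shows the shut fingertips at (210,290), about 14 mm ahead of the TCP as specified, and the paddle between blue and green. The top view is hidden by the arm. Descending on the +y side of the paddle.

Call:
carry_out(offset=[[-0.008,0,0.1],[-0.008,0,0.18],[-0.008,0,0.22],[-0.008,0,0.24],[-0.008,0,0.252],[-0.008,0,0.252],[-0.008,0,0.252]], turn=[[0,0,0.005],[0,0,0.005],[0,0,0.005],[0,0,0.005],[0,0,0.005],[0,0,0.005],[0,0,0.005]])

```text
clock: 3.7
tcp_pos: [0.5608, -0.0271, 0.1253]
orientation: [2.423, 1.999, 0.003]
contact_force: [0.3, 1.0, -0.1]
grip_width: -0.0002
```

```bash
cat >> h.py <<'E'
def loc():
    o=r.get_obs(); d=o['tcp_pos']-[P[0],P[1],0]; c,s=np.cos(P[2]),np.sin(P[2])
    f=o['contact_force']; print('local',np.round([c*d[0]+s*d[1],-s*d[0]+c*d[1],d[2]],4),'F',np.round([c*f[0]+s*f[1],-s*f[0]+c*f[1],f[2]],2),o['clock'])
E
python3 -c "
from h import *
loc(); plan([-.03,.01,.124])"
```

```text
local [-0.0284  0.0091  0.1253] F [ 0.1   1.05 -0.08] 3.7
target [ 0.5594 -0.0259  0.124 ] offset [ 0.0018 -0.0033  0.0027] turn [ 0.0013 -0.0005 -0.0013]
```

Call:
carry_out(offset=[[-0.01,-0.003,0],[-0.02,-0.003,0],[-0.026,-0.003,0],[-0.031,-0.003,0],[-0.036,-0.003,0],[-0.041,-0.003,0],[-0.046,-0.003,0],[-0.051,-0.003,0]], turn=[[0,0,0],[0,0,0],[0,0,0],[0,0,0],[0,0,0],[0,0,0],[0,0,0],[0,0,0]])

```text
clock: 4.5
tcp_pos: [0.5547, -0.0475, 0.1247]
orientation: [-2.418, -2.001, -0.007]
contact_force: [0.5, 13.6, 5.6]
grip_width: 0.0001
```

Call:
carry_out(offset=[[-0.004,0,0],[-0.008,0,0],[-0.012,0,0],[-0.016,0,0],[-0.02,0,0],[-0.024,0,0],[-0.028,0,0],[-0.032,0,0]], turn=[[0,0,0],[0,0,0],[0,0,0],[0,0,0],[0,0,0],[0,0,0],[0,0,0],[0,0,0]])

```text
clock: 5.3
tcp_pos: [0.5525, -0.0591, 0.1245]
orientation: [-2.412, -2.002, -0.012]
contact_force: [2.1, 25.8, 5.9]
grip_width: 0.0
```

```bash
python3 -c "
from h import *
loc(); plan([-.03,-.04,.125])"
```

```text
local [-0.0305 -0.0239  0.1245] F [-2.77 25.76  5.89] 5.3
target [ 0.55  -0.075  0.125] offset [-0.0321  0.0009 -0.0013] turn [-0.0005 -0.0068  0.0025]
```

Call:
carry_out(offset=[[0,0,0],[0,0,0]], turn=[[0,0,0],[0,0,0]])

```text
clock: 5.5
tcp_pos: [0.5525, -0.059, 0.1245]
orientation: [-2.412, -2.002, -0.011]
contact_force: [2.4, 22.1, 4.2]
grip_width: 0.0003
```

```bash
python3 -c "
from h import *
loc()
f=imaging.grab_frame('side');im=f['pixels'][:,:,::-1]
cv2.imwrite('pics/s2.png',cv2.resize(im[150:300,240:440],(800,600),interpolation=cv2.INTER_CUBIC))
for k in range(4): print(k,((proj(f,toW(P,[[-.03,-.055+.016*k,.13],[-.03,-.061+.016*k,.114]]))-[240,150])*4).round())
"
```

```text
local [-0.0306 -0.0238  0.1245] F [-1.77 22.2   4.24] 5.5
0 [[397. 383.]
 [395. 416.]]
1 [[400. 354.]
 [398. 388.]]
2 [[402. 327.]
 [400. 360.]]
3 [[405. 301.]
 [403. 334.]]
```

View pics/s2.png

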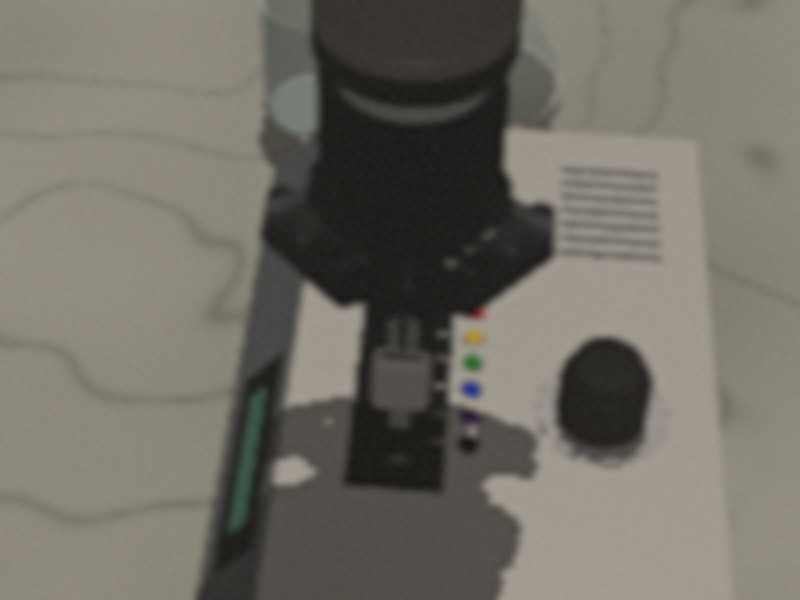

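The crop shows the paddle at (402,380), level with the violet mark, so the lever is in or near the first detent. The force (22 N) is higher than expected. I'll back off a little to see the bias.

Call:
carry_out(offset=[[0.006,0,0],[0.012,0,0],[0.018,0,0],[0.024,0,0],[0.024,0,0]], turn=[[0,0,0],[0,0,0],[0,0,0],[0,0,0],[0,0,0]])

```text
clock: 6.05
tcp_pos: [0.5527, -0.0565, 0.1241]
orientation: [2.424, 1.998, -0.001]
contact_force: [0.4, 0.3, 0.2]
grip_width: 0.0001
```

```bash
python3 -c "
from h import *
loc()
f=imaging.grab_frame('side')
np.save('s3.npy',f['pixels']); plan([-.03,-.02,.124])"
```

```text
local [-0.0309 -0.0213  0.1241] F [0.3  0.34 0.24] 6.05
target [ 0.5537 -0.0553  0.124 ] offset [0.003  0.0017 0.0002] turn [-0.0001  0.0005 -0.002 ]
```

```bash
python3 -c "
from h import *
f=imaging.grab_frame('side');im=f['pixels'][:,:,::-1].copy()
S=6;o=np.array([290,190]);big=cv2.resize(im[190:290,290:390],(600,600),interpolation=cv2.INTER_CUBIC)
out=[big]
big=big.copy()
for k,col in ((0,(0,0,255)),(1,(0,255,0))):
    y=-.055+.016*k
    for yy in (y-.006,):
        q=proj(f,toW(P,[[-.043,yy,.098],[-.017,yy,.098],[-.017,yy,.13],[-.043,yy,.13]]))
        cv2.polylines(big,[((q-o+.5)*S).astype(int)],True,col,1)
cv2.imwrite('pics/s3.png',np.hstack([cv2.resize(x,(400,400)) for x in (out[0],big)]))
"
```

```text
(no output)
```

View pics/s3.png

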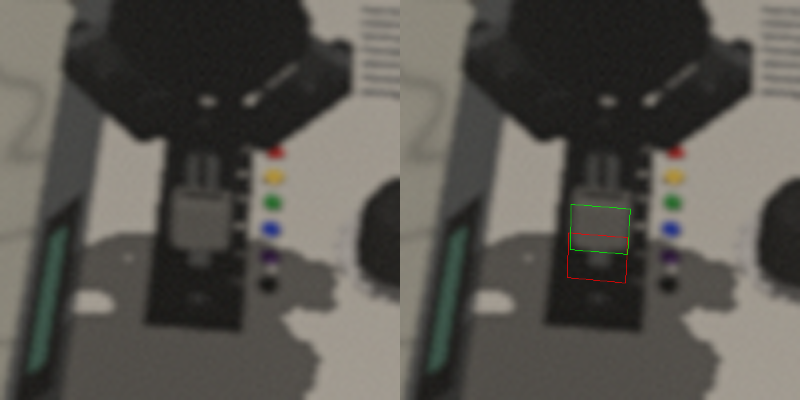

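Call:
carry_out(offset=[[-0.004,0,0],[-0.008,0,0],[-0.011,0,0],[-0.011,0,0],[-0.011,0,0],[-0.011,0,0]], turn=[[0,0,0],[0,0,0],[0,0,0],[0,0,0],[0,0,0],[0,0,0]])

```text
clock: 6.75
tcp_pos: [0.5524, -0.0581, 0.1241]
orientation: [-2.419, -2.0, -0.004]
contact_force: [2.2, 9.2, -0.5]
grip_width: -0.0003
```

```bash
python3 -c "
from h import *
loc();o=r.get_obs();print(o['moment'],o['contact_force'],o['joints'])"
```

```text
local [-0.0308 -0.023   0.1241] F [ 0.43  9.43 -0.49] 6.75
[ 2.01670931 -0.32439999  0.02337466] [ 2.1987387   9.18013102 -0.4916931 ] [-0.42057439  0.47956279  0.5366949   1.97797565 -0.34950175  0.77449463
  0.13083779]
```

Call:
carry_out(offset=[[-0.003,0,0],[-0.005,0,0],[-0.005,0,0],[-0.005,0,0],[-0.005,0,0]], turn=[[0,0,0],[0,0,0],[0,0,0],[0,0,0],[0,0,0]])

```text
clock: 7.25
tcp_pos: [0.5523, -0.0584, 0.1242]
orientation: [-2.416, -2.001, -0.007]
contact_force: [2.2, 12.9, -0.5]
grip_width: -0.0005
```

```bash
python3 -c "
from h import *
loc();o=r.get_obs();print(o['moment'],o['contact_force'])"
```

```text
local [-0.0308 -0.0233  0.1242] F [-0.29 13.09 -0.48] 7.25
[ 2.98571248 -0.48992471  0.01189214] [ 2.18377467 12.91267386 -0.4842712 ]
```

```bash
python3 -c "
from h import *
a=np.load('s3.npy')[:,:,::-1]
up=lambda im:cv2.cvtColor(cv2.resize(im[150:300,240:440],(800,600),interpolation=cv2.INTER_CUBIC),cv2.COLOR_BGR2GRAY).astype(np.float32)
A=up(a);B=cv2.cvtColor(cv2.imread('pics/s2.png'),cv2.COLOR_BGR2GRAY).astype(np.float32)
C=up(imaging.grab_frame('side')['pixels'][:,:,::-1])
for n,X in (('22N',B),('13N',C)):
    for nm,(x0,x1,y0,y1) in {'paddle':(375,430,370,430),'bottom':(365,440,385,430),'marks':(460,490,320,400)}.items():
        m=cv2.matchTemplate(X[y0-15:y1+15,x0-10:x1+10],A[y0:y1,x0:x1],cv2.TM_CCOEFF_NORMED); _,v,_,l=cv2.minMaxLoc(m); print(n,nm,v,l[0]-10,l[1]-15)
    print([round(float(x),1) for x in X[375:440:5,400]])
print([round(float(x),1) for x in A[375:440:5,400]])
"
```

```text
22N paddle 0.9965749382972717 0 1
22N bottom 0.9955800175666809 0 1
22N marks 0.9850324392318726 0 0
[80.0, 79.0, 82.0, 79.0, 80.0, 80.0, 79.0, 70.0, 66.0, 65.0, 59.0, 38.0, 28.0]
13N paddle 0.9970583915710449 0 0
13N bottom 0.9965239763259888 0 0
13N marks 0.9899500608444214 0 0
[80.0, 79.0, 78.0, 79.0, 79.0, 82.0, 77.0, 68.0, 67.0, 65.0, 56.0, 36.0, 28.0]
[80.0, 79.0, 79.0, 79.0, 80.0, 80.0, 77.0, 69.0, 66.0, 65.0, 55.0, 35.0, 28.0]
```

Call:
carry_out(offset=[[0.01,0,0],[0.024,0,0],[0.024,0,-0.01],[0.024,0,-0.02],[0.016,0,-0.02],[0.01,0,-0.02],[0.005,0,-0.02],[0.005,0,-0.02]], turn=[[0,0,0],[0,0,0],[0,0,0],[0,0,0],[0,0,0],[0,0,0],[0,0,0],[0,0,0]])

```text
clock: 8.1
tcp_pos: [0.5529, -0.0583, 0.1349]
orientation: [-2.42, -1.999, -0.006]
contact_force: [0.5, 9.8, 6.1]
grip_width: -0.0
```

```bash
python3 -c "
from h import *
loc();o=r.get_obs();print(o['moment'],o['contact_force'])"
```

```text
local [-0.0302 -0.023   0.1349] F [-1.4   9.72  6.08] 8.1
[ 2.03539455 -0.08278528 -0.01615951] [0.45597167 9.81268317 6.0771409 ]
```

Call:
carry_out(offset=[[-0.002,0,0],[-0.005,0,0],[-0.008,0,0],[-0.01,0,0],[-0.01,0,0],[-0.01,0,0]], turn=[[0,0,0],[0,0,0],[0,0,0],[0,0,0],[0,0,0],[0,0,0]])

```text
clock: 8.7
tcp_pos: [0.5528, -0.0592, 0.135]
orientation: [-2.414, -2.002, -0.011]
contact_force: [1.8, 18.3, 5.6]
grip_width: 0.0001
```

```bash
python3 -c "
from h import *
loc();o=r.get_obs();print(o['moment'],o['contact_force'])"
```

```text
local [-0.0302 -0.0239  0.135 ] F [-1.7  18.31  5.59] 8.7
[ 3.99872006 -0.31526727  0.01183824] [ 1.77492097 18.30665011  5.58543679]
```

View both.

```bash
python3 -c "
from h import *
f=imaging.grab_frame('side');im=f['pixels'][:,:,::-1]
g=imaging.grab_frame('top')['pixels'][:,:,::-1]
A=cv2.resize(im[90:290,240:440],(600,600),interpolation=cv2.INTER_CUBIC)
A=cv2.convertScaleAbs(A,alpha=1.8,beta=10)
B=cv2.resize(g[80:280,250:450],(200,200)); B=cv2.copyMakeBorder(B,0,400,0,0,cv2.BORDER_CONSTANT)
cv2.imwrite('pics/v6.png',np.hstack([A,B]))"
```

```text
(no output)
```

View pics/v6.png

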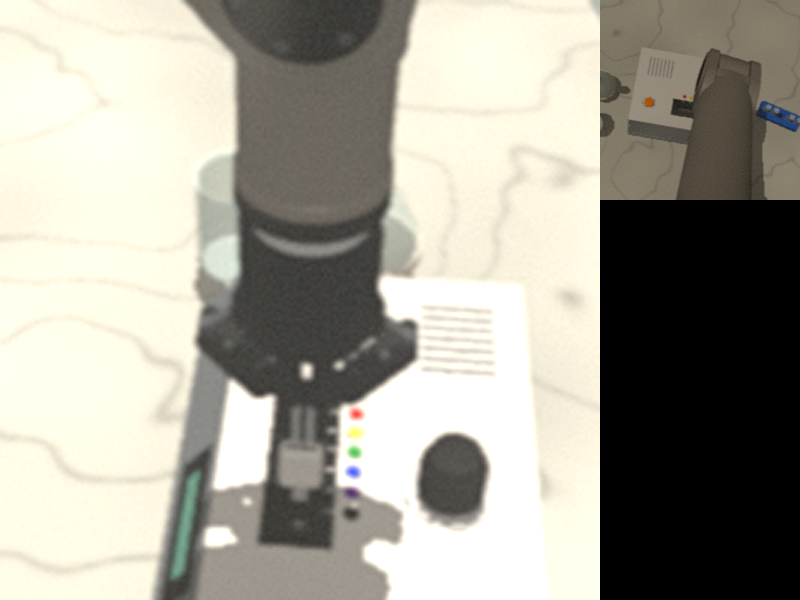

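Nothing else is in contact: the arm is clear, the cap is at (453,480), and the paddle is at (300,465). I'll retry from low on the paddle, ramping the force in small steps.

Call:
carry_out(offset=[[0.016,0,0],[0.03,0,0],[0.03,0,0.02],[0.03,0,0.03],[0.026,0,0.03],[0.022,0,0.03],[0.018,0,0.03],[0.014,0,0.03]], turn=[[0,0,0],[0,0,0],[0,0,0],[0,0,0],[0,0,0],[0,0,0],[0,0,0],[0,0,0]])

```text
clock: 9.6
tcp_pos: [0.5524, -0.0579, 0.1192]
orientation: [-2.422, -1.999, -0.002]
contact_force: [0.9, 8.3, -1.9]
grip_width: -0.0
```

```bash
python3 -c "
from h import *
loc();o=r.get_obs();print(o['moment'],o['contact_force'])"
```

```text
local [-0.0308 -0.0228  0.1192] F [-0.69  8.32 -1.94] 9.6
[ 1.76217884 -0.35837178  0.05039008] [ 0.88559256  8.30430725 -1.93936957]
```

Call:
carry_out(offset=[[-0.004,0,0],[-0.008,0,0],[-0.012,0,0],[-0.016,0,0]], turn=[[0,0,0],[0,0,0],[0,0,0],[0,0,0]])

```text
clock: 10.0
tcp_pos: [0.5522, -0.0589, 0.1193]
orientation: [-2.412, -2.002, -0.01]
contact_force: [3.2, 24.3, 0.7]
grip_width: -0.0002
```

```bash
python3 -c "
from h import *
loc();o=r.get_obs();print(o['moment'],o['contact_force'])"
```

```text
local [-0.0308 -0.0238  0.1193] F [-1.44 24.43  0.68] 10.0
[ 5.08397233 -0.63488779 -0.07789486] [ 3.17972772 24.2640718   0.68289699]
```

Call:
carry_out(offset=[[-0.003,0,0],[-0.006,0,0],[-0.006,0,0]], turn=[[0,0,0],[0,0,0],[0,0,0]])

```text
clock: 10.3
tcp_pos: [0.5521, -0.0592, 0.1193]
orientation: [-2.408, -2.003, -0.013]
contact_force: [3.6, 27.8, 0.3]
grip_width: -0.0
```

```bash
python3 -c "
from h import *
loc()
f=imaging.grab_frame('side')['pixels'][:,:,::-1]
a=np.load('s3.npy')[:,:,::-1]
up=lambda im:cv2.cvtColor(cv2.resize(im[150:300,240:440],None,fx=10,fy=10,interpolation=cv2.INTER_CUBIC),cv2.COLOR_BGR2GRAY).astype(np.float32)
A=up(a);X=up(f);x0,x1,y0,y1=940,1075,925,1075
m=cv2.matchTemplate(X[y0-40:y1+40,x0-30:x1+30],A[y0:y1,x0:x1],cv2.TM_CCOEFF_NORMED);print(cv2.minMaxLoc(m)[1:4:2],'zero=(30,40)')"
```

```text
local [-0.0309 -0.0241  0.1193] F [-1.72 27.99  0.3 ] 10.3
(0.9969222545623779, (30, 43)) zero=(30,40)
```

Call:
carry_out(offset=[[0.02,0,0],[0.04,0,0],[0.055,0,0],[0.055,0,0],[0.045,0,0],[0.03,0,0],[0.015,0,0],[0.005,0,0]], turn=[[0,0,0],[0,0,0],[0,0,0],[0,0,0],[0,0,0],[0,0,0],[0,0,0],[0,0,0]])

```text
clock: 11.15
tcp_pos: [0.5522, -0.0594, 0.1194]
orientation: [-2.413, -1.999, -0.013]
contact_force: [4.2, 31.4, 4.7]
grip_width: 0.0
```

```bash
python3 -c "
from h import *
loc();plan([-.03,-.023,.124]);
print({k:v for k,v in r.get_obs().items() if k in('tau','joints')})"
```

```text
local [-0.0308 -0.0242  0.1194] F [-1.82 31.64  4.68] 11.15
target [ 0.5532 -0.0583  0.124 ] offset [ 0.0026  0.0015 -0.0091] turn [-0.0008 -0.0077  0.0015]
{'joints': array([-0.405814  ,  0.48529558,  0.52658833,  1.98036581, -0.36207522,
        0.76674487,  0.14834317]), 'tau': array([ 17.69020736, -42.19660163,  25.32763481, -15.82649589,
         6.95122674,  -2.28286855,  -0.04350604])}
```

Still blocked at about 31 N. I'll back off, lift clear and look properly before using more force.

Call:
carry_out(offset=[[0.03,0,0],[0.04,0,0],[0.04,0,-0.1],[0.06,0,-0.2],[0.16,0,-0.25],[0.26,0,-0.3],[0.35,0,-0.3],[0.35,0,-0.3]], turn=[[0,0,0],[0,0,0],[0,0,0],[0,0,0],[0,0,0],[0,0,0],[0,0,0],[0,0,0]])

```text
clock: 11.95
tcp_pos: [0.585, 0.1105, 0.2699]
orientation: [-2.415, -2.008, -0.005]
contact_force: [0.4, 0.7, -0.5]
grip_width: -0.0003
```

```bash
python3 -c "
from h import *
loc()
out=[]
for c in ('side','top'):
    f=imaging.grab_frame(c);im=f['pixels'][:,:,::-1]
    u=proj(f,toW(P,[[-.02,-.025,.1]]))[0].round().astype(int);print(c,u)
    o=u-[40,60]
    big=cv2.resize(im[o[1]:o[1]+120,o[0]:o[0]+80],(400,600),interpolation=cv2.INTER_CUBIC); big=cv2.convertScaleAbs(big,alpha=1.6)
    for k,col in ((0,(0,0,255)),(1,(0,255,0)),(2,(255,0,0))):
        y=-.055+.016*k
        q=(proj(f,toW(P,[[-.03-.013,y-.006,.13],[-.017,y-.006,.13],[-.017,y+.006,.13],[-.043,y+.006,.13]]))-o+.5)*5
        if k==1: cv2.polylines(big,[q.astype(int)],True,col,1)
    out.append(big)
cv2.imwrite('pics/v7.png',np.hstack(out))"
```

```text
local [-0.0306  0.1488  0.2699] F [ 0.23  0.75 -0.48] 11.95
side [345 244]
top [351 187]
```

View pics/v7.png

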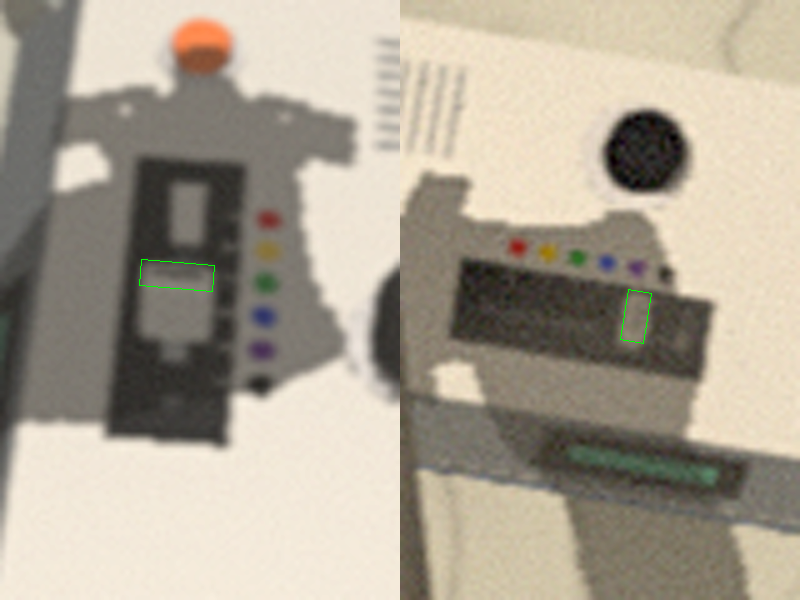

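```bash
python3 -c "
from h import *
c,s=np.cos(P[2]),np.sin(P[2])
F={n:imaging.grab_frame(n) for n in('side','top')}
for n,uv in (('top',(367.6,195)),('side',(340,264)),('side',(339.8,254)),('side',(342.6,221)),('side',(342.6,233)),('side',(331,271.5)),('side',(338,216)),('top',(322,187)),('top',(371.5,195))):
    for z in (.09,.1):
        d=ray(F[n],uv,z)-[P[0],P[1],0];print(n,uv,z,np.round([c*d[0]+s*d[1],-s*d[0]+c*d[1]],4))
f=F['side'];im=f['pixels'][:,:,::-1]
A=cv2.convertScaleAbs(cv2.resize(im[205:285,315:365],(500,800),interpolation=cv2.INTER_CUBIC)[:600*800//800],alpha=3,beta=-60)
B=cv2.convertScaleAbs(cv2.resize(F['top']['pixels'][175:210,318:378,::-1],(300,175),interpolation=cv2.INTER_CUBIC),alpha=3,beta=-60)
A=cv2.resize(A,(375,600));B=cv2.copyMakeBorder(B,0,425,0,0,cv2.BORDER_CONSTANT)
cv2.imwrite('pics/v8.png',np.hstack([A,B]))"
```

```text
top (367.6, 195) 0.09 [-0.0324 -0.0714]
top (367.6, 195) 0.1 [-0.034 -0.07 ]
side (340, 264) 0.09 [-0.027  -0.0645]
side (340, 264) 0.1 [-0.0267 -0.0719]
side (339.8, 254) 0.09 [-0.029  -0.0421]
side (339.8, 254) 0.1 [-0.0287 -0.0498]
side (342.6, 221) 0.09 [-0.0294  0.0401]
side (342.6, 221) 0.1 [-0.0291  0.031 ]
side (342.6, 233) 0.09 [-0.0273  0.009 ]
side (342.6, 233) 0.1 [-0.027   0.0004]
side (331, 271.5) 0.09 [-0.0417 -0.0824]
side (331, 271.5) 0.1 [-0.0412 -0.0895]
side (338, 216) 0.09 [-0.0395  0.0527]
side (338, 216) 0.1 [-0.039   0.0433]
top (322, 187) 0.09 [-0.0323  0.0507]
top (322, 187) 0.1 [-0.0339  0.0509]
top (371.5, 195) 0.09 [-0.0306 -0.0816]
top (371.5, 195) 0.1 [-0.0323 -0.0801]
```

View pics/v8.png

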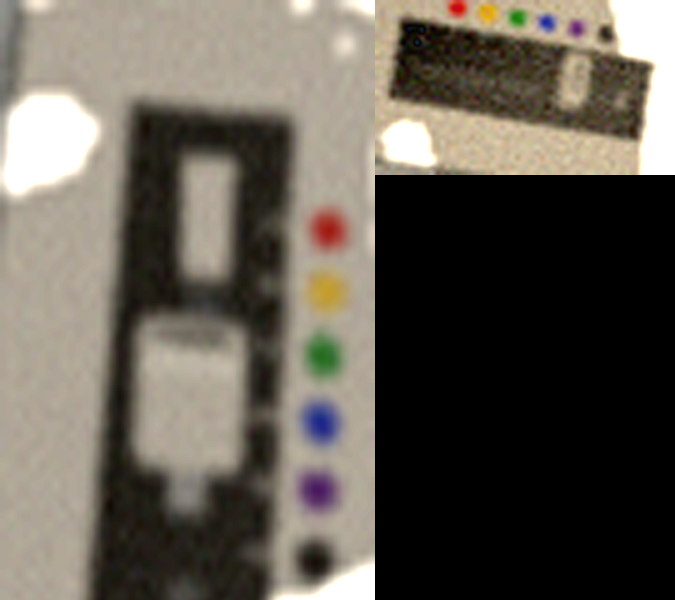

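Both views put the paddle exactly at violet (first detent); a faint glint sits in the slot near photometer y = -70 mm. I'll go to the other side, check for anything blocking there, and feel how the lever moves forward.

```bash
python3 -c "
from h import *
plan([-.03,-.08,.2])"
```

```text
target [ 0.5424 -0.1143  0.2   ] offset [-0.4385  0.0026  0.1384] turn [-0.0003  0.0013 -0.0035]
```

Call:
carry_out(offset=[[-0.1,0,0],[-0.2,0,0],[-0.3,0,0],[-0.4,0,0],[-0.44,0.002,0.05],[-0.44,0.002,0.14],[-0.44,0.002,0.14],[-0.44,0.002,0.14]], turn=[[0,0,0],[0,0,0],[0,0,0],[0,0,0],[0,0,0],[0,0,0],[0,0,0],[0,0,0]])

```text
clock: 12.95
tcp_pos: [0.5419, -0.1135, 0.1993]
orientation: [-2.425, -1.995, 0.003]
contact_force: [0.4, -0.2, 0.5]
grip_width: 0.0001
```

Call:
carry_out(offset=[[0,0,0.07],[0,0,0.12],[0,0,0.14],[0,0,0.15],[0,0,0.15]], turn=[[0,0,0],[0,0,0],[0,0,0],[0,0,0],[0,0,0]])

```text
clock: 13.45
tcp_pos: [0.5438, -0.1122, 0.1252]
orientation: [2.423, 1.998, 0.001]
contact_force: [-0.9, 0.8, -0.1]
grip_width: -0.0
```

```bash
python3 -c "
from h import *
loc();plan([-.03,-.06,.124])"
```

```text
local [-0.0291 -0.0777  0.1252] F [-1.06  0.64 -0.07] 13.45
target [ 0.5462 -0.0946  0.124 ] offset [ 0.0354 -0.0019  0.0025] turn [ 0.0009 -0.0001 -0.0014]
```

Advance to -57 (just before contact), then to a small push.

Call:
carry_out(offset=[[0.008,0,0],[0.016,0,0],[0.024,0,0],[0.032,0,0],[0.038,0,0],[0.038,0,0]], turn=[[0,0,0],[0,0,0],[0,0,0],[0,0,0],[0,0,0],[0,0,0]])

```text
clock: 14.05
tcp_pos: [0.5468, -0.0927, 0.1242]
orientation: [-2.423, -2.0, -0.0]
contact_force: [-0.7, -0.3, -0.4]
grip_width: 0.0003
```

```bash
python3 -c "
from h import *
loc()"
```

```text
local [-0.0298 -0.058   0.1242] F [-0.64 -0.39 -0.43] 14.05
```

Call:
carry_out(offset=[[0.003,0,0],[0.006,0,0],[0.01,0,0],[0.01,0,0]], turn=[[0,0,0],[0,0,0],[0,0,0],[0,0,0]])

```text
clock: 14.45
tcp_pos: [0.5471, -0.0906, 0.1242]
orientation: [2.424, 1.996, -0.003]
contact_force: [-0.8, -5.2, 0.9]
grip_width: 0.0001
```

```bash
python3 -c "
from h import *
loc()"
```

```text
local [-0.0299 -0.0559  0.1242] F [ 0.2  -5.26  0.93] 14.45
```

Call:
carry_out(offset=[[0.003,0,0],[0.006,0,0],[0.006,0,0]], turn=[[0,0,0],[0,0,0],[0,0,0]])

```text
clock: 14.75
tcp_pos: [0.5472, -0.0902, 0.1243]
orientation: [2.424, 1.992, -0.006]
contact_force: [-2.0, -11.8, -0.1]
grip_width: 0.0002
```

```bash
python3 -c "
from h import *
loc()"
```

```text
local [-0.0299 -0.0554  0.1243] F [  0.23 -11.92  -0.09] 14.75
```

Call:
carry_out(offset=[[0.003,0,0],[0.006,0,0],[0.006,0,0]], turn=[[0,0,0],[0,0,0],[0,0,0]])

```text
clock: 15.05
tcp_pos: [0.5472, -0.0897, 0.1244]
orientation: [2.425, 1.988, -0.008]
contact_force: [-3.4, -16.8, -0.2]
grip_width: 0.0002
```

```bash
python3 -c "
from h import *
loc()"
```

```text
local [-0.0299 -0.055   0.1244] F [ -0.15 -17.14  -0.17] 15.05
```

Call:
carry_out(offset=[[0,0,0],[0,0,0],[0,0,0],[0,0,0],[0,0,0],[0,0,0],[0,0,0],[0,0,0]], turn=[[0,0,0],[0,0,0],[0,0,0],[0,0,0],[0,0,0],[0,0,0],[0,0,0],[0,0,0]])

```text
clock: 15.85
tcp_pos: [0.5472, -0.0897, 0.1243]
orientation: [2.425, 1.988, -0.008]
contact_force: [-3.2, -16.6, 0.3]
grip_width: 0.0001
```

```bash
python3 -c "
from h import *
loc()
f=imaging.grab_frame('side')['pixels'][:,:,::-1]
a=np.load('s3.npy')[:,:,::-1]
up=lambda im:cv2.cvtColor(cv2.resize(im[150:300,240:440],None,fx=10,fy=10,interpolation=cv2.INTER_CUBIC),cv2.COLOR_BGR2GRAY)
cv2.imwrite('pics/v9.png',np.hstack([up(a)[700:1300,800:1200],up(f)[700:1300,800:1200]]))"
```

```text
local [-0.03   -0.0549  0.1243] F [-1.000e-02 -1.689e+01  3.400e-01] 15.85
```

View pics/v9.png

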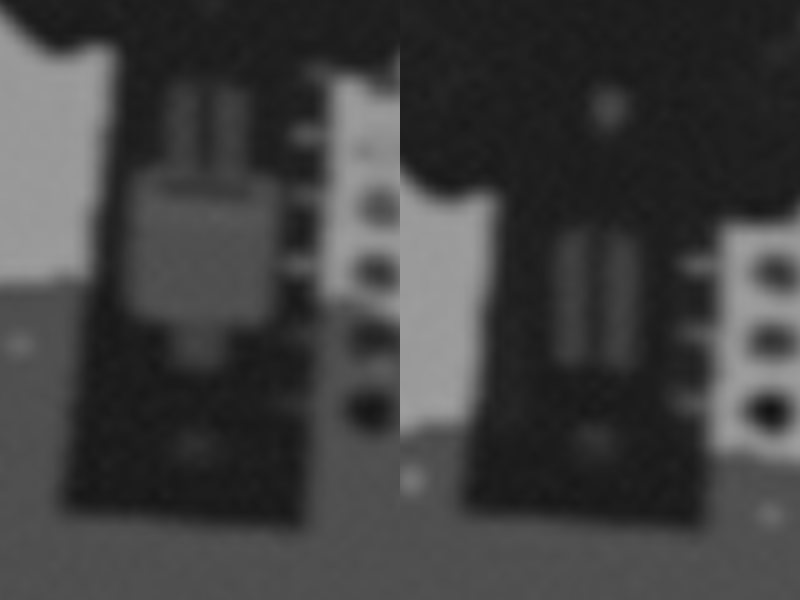

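Call:
carry_out(offset=[[0.003,0,0],[0.006,0,0],[0.009,0,0],[0.012,0,0],[0.012,0,0]], turn=[[0,0,0],[0,0,0],[0,0,0],[0,0,0],[0,0,0]])

```text
clock: 16.4
tcp_pos: [0.5477, -0.0872, 0.1246]
orientation: [2.426, 1.983, -0.013]
contact_force: [-4.5, -24.3, 1.3]
grip_width: 0.0
```

```bash
python3 -c "
from h import *
loc()"
```

```text
local [-0.03   -0.0525  0.1246] F [  0.12 -24.75   1.3 ] 16.4
```

Call:
carry_out(offset=[[0,0,0],[0,0,0],[0,0,0],[0,0,0]], turn=[[0,0,0],[0,0,0],[0,0,0],[0,0,0]])

```text
clock: 16.8
tcp_pos: [0.548, -0.0858, 0.1246]
orientation: [2.426, 1.985, -0.01]
contact_force: [-4.6, -21.2, 1.7]
grip_width: -0.0001
```

```bash
python3 -c "
from h import *
loc()"
```

```text
local [-0.0299 -0.051   0.1246] F [ -0.56 -21.7    1.74] 16.8
```

Call:
carry_out(offset=[[-0.03,0,0],[-0.06,0,0],[-0.06,0,-0.1],[-0.04,0,-0.12],[0.06,0,-0.12],[0.07,0,-0.12],[0.07,0,-0.06],[0.07,0,0]], turn=[[0,0,0],[0,0,0],[0,0,0],[0,0,0],[0,0,0],[0,0,0],[0,0,0],[0,0,0]])

```text
clock: 17.6
tcp_pos: [0.5576, -0.0405, 0.1241]
orientation: [2.42, 2.002, 0.005]
contact_force: [0.2, 0.4, -0.2]
grip_width: 0.0002
```

```bash
python3 -c "
from h import *
loc();plan([-.03,-.02,.12])
f=imaging.grab_frame('side')['pixels'][:,:,::-1]
a=np.load('s3.npy')[:,:,::-1]
up=lambda im:cv2.cvtColor(cv2.resize(im[150:300,240:440],None,fx=10,fy=10,interpolation=cv2.INTER_CUBIC),cv2.COLOR_BGR2GRAY).astype(np.float32)
A=up(a);X=up(f);x0,x1,y0,y1=940,1075,925,1075
m=cv2.matchTemplate(X[y0-140:y1+140,x0-30:x1+30],A[y0:y1,x0:x1],cv2.TM_CCOEFF_NORMED);print(cv2.minMaxLoc(m)[1:4:2],'zero=(30,140)')"
```

```text
local [-0.029  -0.0046  0.1241] F [ 0.12  0.41 -0.23] 17.6
target [ 0.5537 -0.0553  0.12  ] offset [-0.0307 -0.0021  0.008 ] turn [ 0.0015 -0.0014  0.0007]
(0.9968782067298889, (30, 138)) zero=(30,140)
```

Call:
carry_out(offset=[[-0.015,-0.002,0],[-0.03,-0.002,0],[-0.04,-0.002,0],[-0.048,-0.002,0],[-0.056,-0.002,0],[-0.064,-0.002,0],[-0.064,-0.002,0],[-0.064,-0.002,0]], turn=[[0,0,0],[0,0,0],[0,0,0],[0,0,0],[0,0,0],[0,0,0],[0,0,0],[0,0,0]])

```text
clock: 18.45
tcp_pos: [0.5504, -0.0729, 0.1255]
orientation: [2.423, 1.999, 0.005]
contact_force: [0.8, 4.7, 0.8]
grip_width: -0.0001
```

```bash
python3 -c "
from h import *
loc()"
```

```text
local [-0.03   -0.0378  0.1255] F [-0.1   4.82  0.85] 18.45
```

Call:
carry_out(offset=[[-0.003,0,0],[-0.006,0,0],[-0.006,0,0],[-0.006,0,0],[-0.006,0,0],[-0.006,0,0]], turn=[[0,0,0],[0,0,0],[0,0,0],[0,0,0],[0,0,0],[0,0,0]])

```text
clock: 19.05
tcp_pos: [0.5502, -0.0739, 0.1255]
orientation: [-2.421, -2.0, -0.007]
contact_force: [0.3, 10.4, 2.6]
grip_width: -0.0
```

```bash
python3 -c "
from h import *
loc()"
```

```text
local [-0.03   -0.0389  0.1255] F [-1.69 10.3   2.6 ] 19.05
```

Call:
carry_out(offset=[[-0.003,0,0],[-0.006,0,0],[-0.009,0,0],[-0.009,0,0]], turn=[[0,0,0],[0,0,0],[0,0,0],[0,0,0]])

```text
clock: 19.45
tcp_pos: [0.55, -0.0746, 0.1256]
orientation: [-2.415, -2.001, -0.011]
contact_force: [0.6, 18.7, 4.3]
grip_width: -0.0
```

```bash
python3 -c "
from h import *
loc()"
```

```text
local [-0.0301 -0.0396  0.1256] F [-2.93 18.47  4.25] 19.45
```

Call:
carry_out(offset=[[-0.004,0,0],[-0.008,0,0],[-0.008,0,0],[-0.008,0,0],[-0.008,0,0]], turn=[[0,0,0],[0,0,0],[0,0,0],[0,0,0],[0,0,0]])

```text
clock: 19.95
tcp_pos: [0.5499, -0.0755, 0.1254]
orientation: [-2.411, -2.003, -0.015]
contact_force: [3.2, 25.6, 2.1]
grip_width: -0.0002
```

```bash
cat > lev.py <<'E'
from h import *
loc()
F=imaging.grab_frame('side');f=F['pixels'][:,:,::-1]
a=np.load('s3.npy')[:,:,::-1]
up=lambda im:cv2.cvtColor(cv2.resize(im[150:300,240:440],None,fx=10,fy=10,interpolation=cv2.INTER_CUBIC),cv2.COLOR_BGR2GRAY).astype(np.float32)
A=up(a);X=up(f);x0,x1,y0,y1=940,1075,925,1060
m=cv2.matchTemplate(X[y0-220:y1+120,x0-40:x1+40],A[y0:y1,x0:x1],cv2.TM_CCOEFF_NORMED);_,v,_,l=cv2.minMaxLoc(m)
print('score',round(v,3),'lever dx',l[0]-40,'row shift',l[1]-220,'expected for k',[round(float((proj(F,toW(P,[[-.03,-.055+.016*k,.11]]))-proj(F,toW(P,[[-.03,-.039,.11]])))[0,1]*10)) for k in range(5)])
E
python3 lev.py
```

```text
local [-0.03   -0.0405  0.1254] F [-1.65 25.77  2.07] 19.95
score 0.993 lever dx -6 row shift 76 expected for k [70, 0, -68, -134, -198]
```

The lever is at the shutter, about 1.4 mm past its detent (at the stop). Crossing over to push forward.

Call:
carry_out(offset=[[0.02,0,0],[0.045,0,0],[0.045,0,-0.08],[0.02,0,-0.13],[-0.07,0,-0.13],[-0.09,0,-0.13],[-0.09,0,-0.07],[-0.09,0,0]], turn=[[0,0,0],[0,0,0],[0,0,0],[0,0,0],[0,0,0],[0,0,0],[0,0,0],[0,0,0]])

```text
clock: 20.8
tcp_pos: [0.5398, -0.1311, 0.1252]
orientation: [2.424, 1.993, 0.004]
contact_force: [-0.1, 1.4, -0.1]
grip_width: -0.0
```

```bash
python3 lev.py; python3 -c "
from h import *
plan([-.03,-.075,.124])"
```

```text
local [-0.0295 -0.097   0.1252] F [-0.39  1.36 -0.05] 20.8
score 0.25 lever dx -40 row shift 53 expected for k [70, 0, -68, -134, -198]
target [ 0.5434 -0.1094  0.124 ] offset [ 0.0424  0.0072 -0.0097] turn [-0.0036  0.0011 -0.0026]
```

Call:
carry_out(offset=[[0.01,0.004,-0.004],[0.02,0.004,-0.008],[0.03,0.004,-0.008],[0.04,0.004,-0.008],[0.042,0.004,-0.008]], turn=[[0,0,0],[0,0,0],[0,0,0],[0,0,0],[0,0,0]])

```text
clock: 21.35
tcp_pos: [0.5454, -0.1076, 0.129]
orientation: [2.422, 2.0, 0.002]
contact_force: [0.5, -0.4, 0.2]
grip_width: 0.0003
```

```bash
python3 -c "
from h import *
loc()"
```

```text
local [-0.0284 -0.0729  0.129 ] F [ 0.55 -0.26  0.19] 21.35
```

Call:
carry_out(offset=[[0.004,0,0],[0.008,0,0],[0.012,0,0],[0.016,0,0],[0.016,0,0],[0.016,0,0]], turn=[[0,0,0],[0,0,0],[0,0,0],[0,0,0],[0,0,0],[0,0,0]])

```text
clock: 21.95
tcp_pos: [0.5453, -0.106, 0.1288]
orientation: [2.425, 1.991, -0.005]
contact_force: [-1.7, -12.1, 3.5]
grip_width: -0.0001
```

```bash
python3 -c "
from h import *
loc()"
```

```text
local [-0.0287 -0.0713  0.1288] F [  0.63 -12.2    3.49] 21.95
```

Call:
carry_out(offset=[[0.003,0,0],[0.006,0,0],[0.008,0,0],[0.008,0,0],[0.008,0,0],[0.008,0,0]], turn=[[0,0,0],[0,0,0],[0,0,0],[0,0,0],[0,0,0],[0,0,0]])

```text
clock: 22.55
tcp_pos: [0.5458, -0.1038, 0.1288]
orientation: [2.425, 1.988, -0.007]
contact_force: [-3.3, -14.4, 2.7]
grip_width: 0.0004
```

```bash
python3 -c "
from h import *
loc()"
```

```text
local [-0.0287 -0.0691  0.1288] F [ -0.55 -14.75   2.69] 22.55
```

Call:
carry_out(offset=[[0,0,0],[0,0,0],[0,0,0],[0,0,0],[0,0,0]], turn=[[0,0,0],[0,0,0],[0,0,0],[0,0,0],[0,0,0]])

```text
clock: 23.05
tcp_pos: [0.5467, -0.0995, 0.1287]
orientation: [2.425, 1.995, -0.002]
contact_force: [-0.5, -3.7, 3.1]
grip_width: 0.0001
```

```bash
python3 -c "
from h import *
loc()"
```

```text
local [-0.0287 -0.0647  0.1287] F [ 0.19 -3.7   3.12] 23.05
```

Call:
carry_out(offset=[[0.003,0,0],[0.005,0,0],[0.005,0,0],[0.005,0,0],[0.005,0,0]], turn=[[0,0,0],[0,0,0],[0,0,0],[0,0,0],[0,0,0]])

```text
clock: 23.55
tcp_pos: [0.5474, -0.0941, 0.1281]
orientation: [-2.423, -1.999, -0.0]
contact_force: [-0.5, 0.2, -0.2]
grip_width: -0.0001
```

```bash
python3 -c "
from h import *
loc()"
```

```text
local [-0.0289 -0.0593  0.1281] F [-0.52  0.11 -0.2 ] 23.55
```

First click. Next.

Call:
carry_out(offset=[[0.005,0,0],[0.009,0,0],[0.013,0,0],[0.017,0,0],[0.02,0,0],[0.02,0,0],[0.02,0,0],[0.02,0,0]], turn=[[0,0,0],[0,0,0],[0,0,0],[0,0,0],[0,0,0],[0,0,0],[0,0,0],[0,0,0]])

```text
clock: 24.35
tcp_pos: [0.5488, -0.087, 0.1282]
orientation: [2.424, 1.995, -0.003]
contact_force: [-1.2, -6.5, -0.4]
grip_width: -0.0001
```

```bash
python3 -c "
from h import *
loc()"
```

```text
local [-0.0289 -0.052   0.1282] F [ 0.08 -6.64 -0.45] 24.35
```

Call:
carry_out(offset=[[0.003,0,0],[0.003,0,0],[0.003,0,0],[0.003,0,0],[0.003,0,0],[0.003,0,0]], turn=[[0,0,0],[0,0,0],[0,0,0],[0,0,0],[0,0,0],[0,0,0]])

```text
clock: 24.95
tcp_pos: [0.5491, -0.0855, 0.1282]
orientation: [2.424, 1.995, -0.003]
contact_force: [-1.0, -5.7, 0.1]
grip_width: -0.0001
```

```bash
python3 -c "
from h import *
loc()"
```

```text
local [-0.0289 -0.0505  0.1282] F [ 0.1  -5.83  0.14] 24.95
```

Call:
carry_out(offset=[[0.002,0,0],[0.004,0,0],[0.006,0,0],[0.006,0,0],[0.006,0,0]], turn=[[0,0,0],[0,0,0],[0,0,0],[0,0,0],[0,0,0]])

```text
clock: 25.45
tcp_pos: [0.5504, -0.0795, 0.1282]
orientation: [-2.422, -2.0, -0.001]
contact_force: [-0.2, -0.3, -0.2]
grip_width: 0.0001
```

```bash
python3 -c "
from h import *
loc()"
```

```text
local [-0.0287 -0.0444  0.1282] F [-0.16 -0.34 -0.18] 25.45
```

Second click. Now the third.

Call:
carry_out(offset=[[0.005,0,0],[0.009,0,0],[0.013,0,0],[0.017,0,0],[0.02,0,0],[0.02,0,0],[0.02,0,0],[0.02,0,0]], turn=[[0,0,0],[0,0,0],[0,0,0],[0,0,0],[0,0,0],[0,0,0],[0,0,0],[0,0,0]])

```text
clock: 26.25
tcp_pos: [0.5517, -0.0726, 0.1283]
orientation: [2.424, 1.996, -0.002]
contact_force: [-0.6, -6.2, 0.8]
grip_width: -0.0001
```

```bash
python3 -c "
from h import *
loc()"
```

```text
local [-0.0288 -0.0374  0.1283] F [ 0.61 -6.24  0.82] 26.25
```

Call:
carry_out(offset=[[0.003,0,0],[0.004,0,0],[0.004,0,0],[0.004,0,0],[0.004,0,0]], turn=[[0,0,0],[0,0,0],[0,0,0],[0,0,0],[0,0,0]])

```text
clock: 26.75
tcp_pos: [0.552, -0.071, 0.1283]
orientation: [2.424, 1.995, -0.003]
contact_force: [-2.7, -7.5, -0.5]
grip_width: 0.0001
```

```bash
python3 -c "
from h import *
loc()"
```

```text
local [-0.0288 -0.0357  0.1283] F [-1.26 -7.89 -0.48] 26.75
```

Call:
carry_out(offset=[[0.002,0,0],[0.004,0,0],[0.004,0,0],[0.004,0,0]], turn=[[0,0,0],[0,0,0],[0,0,0],[0,0,0]])

```text
clock: 27.15
tcp_pos: [0.5524, -0.0685, 0.1283]
orientation: [2.424, 1.996, -0.002]
contact_force: [-1.3, -4.6, 1.0]
grip_width: 0.0004
```

```bash
python3 -c "
from h import *
loc()"
```

```text
local [-0.0288 -0.0332  0.1283] F [-0.39 -4.74  0.97] 27.15
```

Call:
carry_out(offset=[[0.002,0,0],[0.003,0,0],[0.003,0,0],[0.003,0,0],[0.003,0,0]], turn=[[0,0,0],[0,0,0],[0,0,0],[0,0,0],[0,0,0]])

```text
clock: 27.65
tcp_pos: [0.5532, -0.0646, 0.1282]
orientation: [-2.423, -1.999, -0.001]
contact_force: [0.4, -0.4, -0.5]
grip_width: -0.0001
```

```bash
python3 -c "
from h import *
loc()"
```

```text
local [-0.0287 -0.0292  0.1282] F [ 0.43 -0.29 -0.47] 27.65
```

Third click. Back off, lift, move over the key.

Call:
carry_out(offset=[[-0.02,0,0],[-0.04,0,0],[-0.04,0,-0.1],[-0.02,0,-0.17],[0.08,0,-0.17],[0.18,0,-0.17],[0.28,-0.002,-0.17],[0.288,-0.002,-0.15]], turn=[[0,0,0],[0,0,0],[0,0,0],[0,0,0],[0,0,0],[0,0,0],[0,0,0],[0,0,0]])

```text
clock: 28.45
tcp_pos: [0.5811, 0.0842, 0.2037]
orientation: [-2.413, -2.01, -0.007]
contact_force: [-0.3, -0.4, -0.4]
grip_width: 0.0003
```

Call:
carry_out(offset=[[0,0,0],[0,0,0]], turn=[[0,0,0],[0,0,0]])

```text
clock: 28.65
tcp_pos: [0.5793, 0.0741, 0.2031]
orientation: [2.426, 1.996, -0.002]
contact_force: [0.2, 0.3, 0.9]
grip_width: -0.0
```

```bash
python3 lev.py; python3 -c "
from h import *
plan([-.03,.115,.118])
f=imaging.grab_frame('side');im=f['pixels'][:,:,::-1]
cv2.imwrite('pics/v10.png',cv2.resize(im[140:290,270:420],(600,600),interpolation=cv2.INTER_CUBIC))"
```

```text
local [-0.0293  0.1119  0.2031] F [0.11 0.36 0.94] 28.65
score 0.992 lever dx 12 row shift -135 expected for k [70, 0, -68, -134, -198]
target [0.5791 0.0772 0.118 ] offset [ 0.007  -0.002   0.1709] turn [ 0.0001  0.0006 -0.0038]
```

View pics/v10.png

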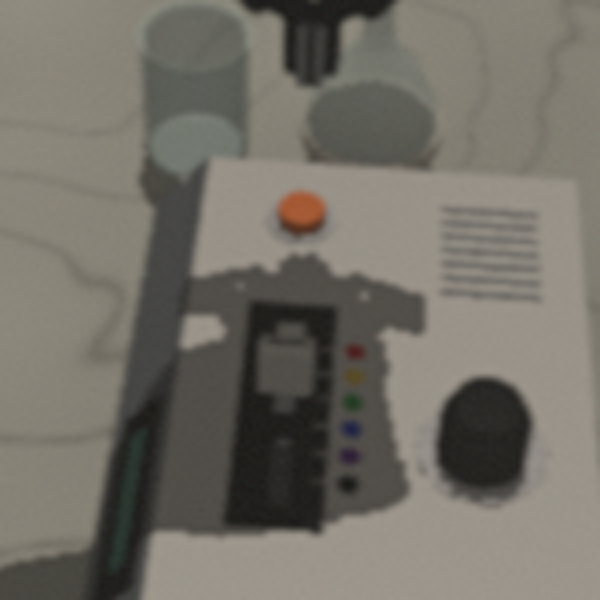

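The lever is in the third detent (template shift -135 px against -134 expected). The paddle at (288,365) fits green once its height is allowed for, and the key at (302,212) is up. Descending to the key.

Call:
carry_out(offset=[[0.007,-0.002,0.07],[0.007,-0.002,0.12],[0.007,-0.002,0.15],[0.007,-0.002,0.16],[0.007,-0.002,0.166],[0.007,-0.002,0.166]], turn=[[0,0,0],[0,0,0],[0,0,0],[0,0,0],[0,0,0],[0,0,0]])

```text
clock: 29.35
tcp_pos: [0.5798, 0.0796, 0.1209]
orientation: [2.424, 1.998, 0.002]
contact_force: [-0.1, 0.7, -0.5]
grip_width: -0.0001
```

```bash
python3 -c "
from h import *
loc()"
```

```text
local [-0.0298  0.1175  0.1209] F [-0.2   0.7  -0.53] 29.35
```

Call:
carry_out(offset=[[0,0,0.004],[0,0,0.008],[0,0,0.012],[0,0,0.016],[0,0,0.016],[0,0,0.016]], turn=[[0,0,0],[0,0,0],[0,0,0],[0,0,0],[0,0,0],[0,0,0]])

```text
clock: 29.95
tcp_pos: [0.5794, 0.0802, 0.1124]
orientation: [2.424, 1.999, 0.001]
contact_force: [-0.1, 0.5, 2.7]
grip_width: 0.0
```

```bash
python3 -c "
from h import *
loc()"
```

```text
local [-0.0303  0.118   0.1124] F [-0.25  0.51  2.74] 29.95
```

Call:
carry_out(offset=[[-0.004,0,0.003],[-0.004,0,0.006],[-0.004,0,0.009],[-0.004,0,0.012],[-0.004,0,0.012],[-0.004,0,0.012]], turn=[[0,0,0],[0,0,0],[0,0,0],[0,0,0],[0,0,0],[0,0,0]])

```text
clock: 30.55
tcp_pos: [0.5793, 0.0783, 0.1087]
orientation: [-2.423, -1.998, -0.003]
contact_force: [-8.3, 1.4, 27.0]
grip_width: 0.0001
```

```bash
python3 -c "
from h import *
loc()"
```

```text
local [-0.03    0.1161  0.1087] F [-8.4  -0.17 27.04] 30.55
```

Call:
carry_out(offset=[[0,0,0.002],[0,0,0.004],[0,0,0.004],[0,0,0.004]], turn=[[0,0,0],[0,0,0],[0,0,0],[0,0,0]])

```text
clock: 30.95
tcp_pos: [0.5795, 0.0783, 0.1084]
orientation: [-2.423, -1.997, -0.004]
contact_force: [-14.2, 1.2, 43.9]
grip_width: 0.0004
```

```bash
python3 -c "
from h import *
loc()"
```

```text
local [-0.0299  0.1161  0.1084] F [-14.2   -1.54  43.86] 30.95
```

Fully down (hard stop at TCP z = 0.1085, which fits 5 mm of travel). Releasing straight up.

Call:
carry_out(offset=[[0,0,-0.01],[0,0,-0.02],[0,0,-0.03],[0,0,-0.06],[0,0,-0.12],[0,0,-0.2],[0,0,-0.28],[0,0,-0.28]], turn=[[0,0,0],[0,0,0],[0,0,0],[0,0,0],[0,0,0],[0,0,0],[0,0,0],[0,0,0]])

```text
clock: 31.75
tcp_pos: [0.5819, 0.0776, 0.2501]
orientation: [2.422, 1.995, 0.013]
contact_force: [0.3, 0.1, 0.4]
grip_width: 0.0001
```

Call:
carry_out(offset=[[0,0.1,0],[0,0.2,0],[0,0.2,0],[0,0.2,0]], turn=[[0,0,0],[0,0,0],[0,0,0],[0,0,0]])

```text
clock: 32.15
tcp_pos: [0.677, 0.058, 0.243]
orientation: [2.425, 1.997, -0.004]
contact_force: [0.6, -0.4, 0.1]
grip_width: -0.0006
```

```bash
python3 lev.py; python3 -c "
from h import *
f=imaging.grab_frame('side');im=f['pixels'][:,:,::-1]
cv2.imwrite('pics/v11.png',cv2.resize(im[60:360,150:550],(800,600),interpolation=cv2.INTER_CUBIC))"
```

```text
local [0.0697 0.1146 0.243 ] F [ 0.68 -0.25  0.11] 32.15
score 0.993 lever dx 12 row shift -135 expected for k [70, 0, -68, -134, -198]
```

View pics/v11.png

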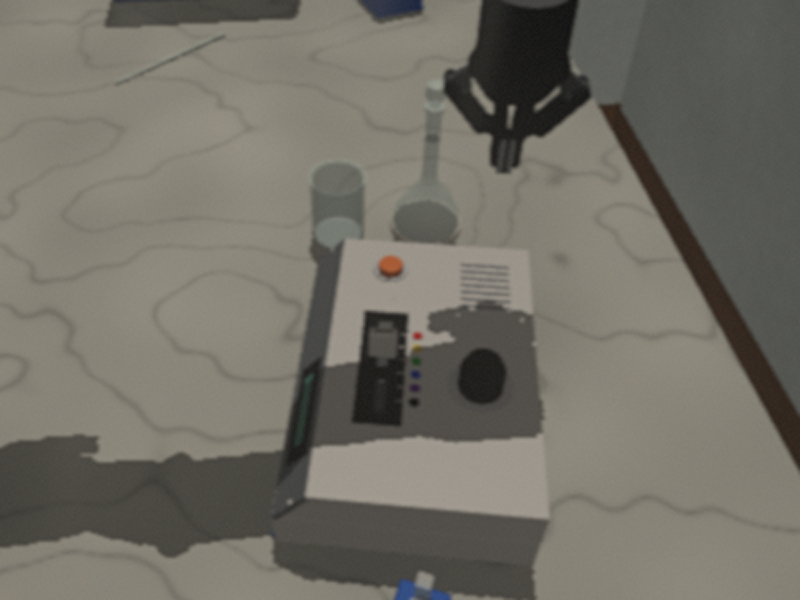

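The flask (434,95), beaker (337,175), cap (482,377) and key (391,266, up) are all where they started. The lever is on the third detent and the arm is clear of everything.

```bash
python3 -c "
from bench import r
print(r.hand_in())"
```

```text
the job is handed in; nothing more can be done
None
```

I pushed the lever back to the shutter stop and then forward three clicks to the green mark. I then pressed the orange key fully down, released it and handed the job in at about 32 s.

**Last checks:**
- **Lever:** it stands in the third detent. The camera match gave a shift of -135 against -134 expected, both before and after the key press. Force fell to zero after each of the three clicks.
- **Key:** it stopped hard at about 5 mm of travel and looks up again in the last picture.
- **Surroundings:** the cap, flask and beaker are where they started. The arm touches nothing (under 1 N). Only the edge of the cuvette rack shows in that picture, so I did not check it fully, though the arm never went near it.

**What did not go as expected:**
- **Stuck lever:** in the first filter's detent it would not move at up to about 31 N, far above the stated 4–8 N. Before it had reached the shutter, I pushed it a few millimetres forward from the other side without a click. It sprang back, then moved freely to the shutter. It first resisted leaving the shutter too (about 15 N); the second and third clicks took 6–8 N.
- **Shutter stop:** I pressed there with about 26 N. The camera showed the lever about 1.4 mm past the shutter detent, against 2 mm nominal.
- **Key force:** I pressed the key at its bottom stop with about 44 N, more than the "gently" you asked for.

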